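# Weigh the red sample pot, carried by its bail

## Task

Weigh the sample in the steel pot with the red lid. While the pot stands on the bench, raise its folded-down wire bail upright; then lift the pot by the red grip of the bail, carry it level, set it down in the middle of the round pan of the white scale, and only then let go. Leave the blue pot where it stands.

Things in the scene. Friction and masses are not known exactly. Their poses are not given: they have to be found in the camera images.
- red_pot_mid (a point): Loose steel sample pot, red band, closed red screw lid: 70 mm diameter, 72 mm tall, 0.46 to 0.72 kg. The point lies on its axis half-way up, 36 mm above its underside; z is the pot's axis (up). A wire bail is hinged at ears on its +y and -y sides, hinge axis 26 mm above this point, wires 81 mm apart. At the start the bail is folded down on the pot's -x side.
- red_bail (a joint): Angle of the red pot's wire bail (rad): 0 = folded down level, out to the pot's -x side; 1.57 = upright over the pot; 1.92 = stop past upright. Starts between 0 and 0.3. The hinge is slightly stiff (0.022 N m): the bail stays where it is left, and about 0.5 N at the grip moves it.
- red_grip (a point): Centre of the red roller grip on the red pot's bail: sleeve 14 mm in diameter, 46 mm long, parallel to the hinge axis and 98 mm from it, free to roll on the wire (fingers pinching it across its length need not tilt as the bail swings). Folded: 62 to 92 mm above the bench, about 56 mm clear of the pot's wall. Upright: above the pot's axis, 124 mm above red_pot_mid.
- pan (a point): Centre of the upper face of the round steel pan (104 mm diameter) of the low white scale. The scale is 165 x 128 mm, fixed on the bench, its dark display on its -x side; the pan's face is flat, without a rim, 34 mm above the bench. z is up.
- blue_pot_mid (a point): The same kind of pot and bail with blue lid, band and grip, to be left alone: the point on its axis half-way up, 36 mm above its underside; its bail lies folded down on its -x side likewise.

How it is judged:
By the outcome, as a careful person would: the job done as asked, in the order asked, and still so for the second after the job is handed in, with the robot touching nothing.
It also fails if it takes over 45 s, if anything falls off the work surface, if the arm or the gripper's body presses on something with over 40 N, if the wrist force passes 120 N, or if a joint passes its speed limit or range.

## Robot

A 7-joint arm with a two-finger parallel gripper is mounted at the origin on a cart in front of the work surface, level with it; the furniture and walls round the work are solid. World frame = base frame: x ahead of the robot, y to its left, z up, the work surface at z = 0. Lengths are in mm, angles in rad, forces in N, time in s.
With the tool pointing down it reaches from about 425 to 1025 mm from the base axis. Payload 9.4 kg.
Tool frame: the origin (TCP) lies at the very end of the fingers, on their centre line; the grasp point (between the pads) lies 19 mm behind it; x points along the fingers, y is the direction in which the jaws open and shut, and the axes are right-handed (so a half turn about x gives the same grasp; the last joint's range is limited). The gripper opens to 93 mm and grips with 3 to 60 N. Pads are 15 mm wide; open, the fingers measure 128 mm over their backs; the gripper's body (75 mm by 188 mm) begins 65 mm behind the grasp point.
Start: joints at [-1.294, 0.599, -0.003, 1.599, 0.002, 0.943, -0.08], TCP at [251.192, 680.093, 218.618] pointing down, gripper open.
Joint ranges: [-2.57, 2.57], [-0.35, 1.97], [-1.29, 1.29], [0.11, 2.56], [-1.05, 4.19], [0.11, 1.86], [-2.63, 2.63]. Speed limits (rad/s): [2.22, 2.22, 3.01, 3.01, 3.14, 3.14, 3.14].

## Interface

Orientations are given as a rotation vector (axis times angle).
In Python, from rig import arm gives the robot as it stands. The module is installed in compiled form; this text tells all that it offers.
- The arm moves only by the tool send_rows, never from a script. Its argument "series" is a list that holds one entry, the list of rows, each a list of 5 numbers: the shift along the world's x, y, z in m, then the turn about the world's z in degrees, then the opening, from -1 (shut) to 1 (fully open). In form: [[[dx, dy, dz, spin, fingers], ...]]. A call has 1 to 12 rows; each row is the pose to reach, as a shift and turn from the pose commanded when the call began; what a row does not reach only later rows make up. A row lasts 1/10 s, in which the tool goes at most 50 mm and 8.59 degrees, less where a joint would pass 70% of its speed; a pose out of reach is approached as far as the arm can. A call with a gripper value outside its range is refused whole. The fingers move at their own pace and stop on an object; "newtons" is the grip in N (left out, the last holds). Time passes only in rows, so rows that repeat a pose let the fingers close. It gives the time, the measured TCP pose, the force and the opening at its end, in the units of the state.
- arm.sense(): the state, without advancing time (a new reading comes with each control period).
- arm.get_image(name): name is "scene" or "side" or "wrist"; returns (picture, depth): 420x560x3 uint8, red, green, blue; 420x560 float32, mm along the optical axis (not along the pixel's ray), 0 where there is no reading.
- arm.camera_params(name): a dict with "fov_y" (degrees; the focal length in pixels is half the picture's height over the tangent of half this angle, whatever the lens; pixels are square), "cx", "cy" (the principal point, pixels), "k1" (the pictures are not rectified: a ray, as slopes to the right and down, at radius r is drawn at 1 + k1 r^2 times it, then the intrinsics apply), "world_from_camera" (4x4, takes a point from camera to world coordinates); the wrist camera has in their place "hand_eye" (4x4, takes a point from camera to tool coordinates, whose origin is the TCP and whose axes are the tool frame's). Camera axes: x right, y down, z forward; pixel columns grow to the right and rows downward; lengths in mm; the calibration is good to about 2 mm. A picture is of the moment at which its call begins: read the wrist's pose just before it. camera_params takes no time and is no camera call.
- arm.hand_in(): hands the job in, once; it reports no verdict.
The state is a dict: "clock": time; "joint_positions": joint angles; "qvel": joint speeds; "joint_torque": joint torques, N m; "ee_pos": TCP position; "tcp_rot": TCP orientation; "force": force on the tool from outside, world axes, zero at the start; "torque": the same for the moment, N m; "gripper_width": finger opening in mm.
Only numpy, scipy, OpenCV 4.12 (cv2) and the standard library are available. Lean on these libraries where they do the work, as an engineer would, in place of code of your own. Each camera call takes 0.05 s, during which the arm holds its last target. There are 200 camera calls.

## Working session

There is one attempt and no reset: what is moved stays moved. The work goes in short steps, Python scripts to look and compute and a tool call to move; the robot and the scene stay as the last step left them, time stands still between calls to the robot, and variables do not carry over. Pictures are saved under pics/ and viewed, about 8 in all and at most 12, crops included, and the job is handed in when it is done.

Besides the shell and the picture viewer there is one more tool, called as a command line: name --argument value ..., lists and objects as JSON in quotes. send_rows: Moves the arm, as the interface text tells. Its arguments: {"type":"object","properties":{"series":{"type":"array","items":{"type":"array","items":{"type":"array","items":{"type":"number"}}}},"newtons":{"type":"number"}},"required":["series"]}

```bash
mkdir -p pics; cat > h.py <<'E'
import numpy as np, cv2
from scipy.spatial.transform import Rotation as R
from rig import arm
def cam(n):
    s=arm.sense(); p=arm.camera_params(n); im,d=arm.get_image(n)
    if 'hand_eye' in p:
        T=np.eye(4);T[:3,:3]=R.from_rotvec(s['tcp_rot']).as_matrix();T[:3,3]=s['ee_pos'];T=T@np.array(p['hand_eye'])
    else: T=np.array(p['world_from_camera'])
    f=im.shape[0]/2/np.tan(np.radians(p['fov_y'])/2)
    K=np.array([[f,0,p['cx']],[0,f,p['cy']],[0,0,1]])
    return im,d,K,np.array([p['k1'],0,0,0,0.]),T
def rays(uv,K,D):
    q=cv2.undistortPoints(np.array(uv,float).reshape(-1,1,2),K,D).reshape(-1,2)
    return np.c_[q,np.ones(len(q))]
def world(uv,d,K,D,T):
    uv=np.array(uv); z=d[uv[:,1].astype(int),uv[:,0].astype(int)]
    return (rays(uv,K,D)*z[:,None])@T[:3,:3].T+T[:3,3]
def plane(uv,h,K,D,T):
    r=rays(uv,K,D)@T[:3,:3].T; return T[:3,3]+r*((h-T[2,3])/r[:,2])[:,None]
def save(n,im): cv2.imwrite(f'pics/{n}.png',im[:,:,::-1])
def masks(im):
    h=cv2.cvtColor(im,cv2.COLOR_RGB2HSV);H,S,V=cv2.split(h)
    return {'red':((H<8)|(H>172))&(S>130)&(V>60),'blue':(H>100)&(H<130)&(S>120)&(V>50)}
E
python3 - <<'E'
from h import *
s=arm.sense();print({k:np.round(v,3) for k,v in s.items()})
for n in ['scene','side','wrist']:
    im,d,K,D,T=cam(n);save(n+'0',im);print(n,T.round(2).tolist())
    for c,m in masks(im).items():
        k,l,st,ce=cv2.connectedComponentsWithStats(m.astype(np.uint8))
        for i in range(1,k):
            if st[i,4]<40: continue
            v,u=np.where((l==i)&(d>0)); w=world(np.c_[u,v],d,K,D,T)
            if len(w):print(c,st[i],np.percentile(w,[2,50,98],axis=0).round(0).tolist())
E
```

```text
{'clock': np.float64(0.0), 'joint_positions': array([-1.294,  0.6  , -0.002,  1.6  ,  0.002,  0.943, -0.08 ]), 'qvel': array([ 0.001,  0.001,  0.001, -0.   ,  0.   , -0.002, -0.   ]), 'joint_torque': array([-2.0000e-03, -7.6506e+01,  1.4970e+00, -2.5236e+01, -5.3000e-02,
        1.6000e-02,  0.0000e+00]), 'ee_pos': array([251.061, 679.626, 217.769]), 'tcp_rot': array([ 0.276,  1.553, -0.279]), 'force': array([-0.122, -0.796,  0.391]), 'torque': array([ 0.049,  0.065, -0.003]), 'gripper_width': np.float64(93.377)}
scene [[-0.88, -0.21, 0.42, 216.78], [-0.47, 0.43, -0.77, 449.3], [-0.02, -0.88, -0.48, 490.18], [0.0, 0.0, 0.0, 1.0]]
red [207 207  36  22 566] [[620.0, -247.0, 2.0], [646.0, -111.0, 73.0], [719.0, -85.0, 75.0]]
red [249 224  21  17 159] [[548.0, -214.0, 1.0], [555.0, -99.0, 72.0], [624.0, -77.0, 76.0]]
red [210 234  28  11 155] [[621.0, -109.0, 23.0], [640.0, -90.0, 30.0], [672.0, -84.0, 38.0]]
blue [ 131  175   54   38 1470] [[842.0, -247.0, 3.0], [901.0, -177.0, 43.0], [978.0, -161.0, 51.0]]
blue [279 175  30  15 353] [[563.0, -377.0, 62.0], [593.0, -326.0, 73.0], [627.0
[... 698 characters left out ...]
, 74.0]]
blue [  97  167   64   47 1941] [[841.0, -246.0, 1.0], [892.0, -186.0, 43.0], [969.0, -164.0, 48.0]]
blue [326 173  10  17  99] [[491.0, -451.0, 1.0], [498.0, -344.0, 68.0], [527.0, -325.0, 71.0]]
blue [270 185  32  15 183] [[562.0, -340.0, 17.0], [584.0, -309.0, 26.0], [626.0, -302.0, 34.0]]
wrist [[0.35, 0.91, 0.22, 190.09], [0.94, -0.34, -0.08, 703.16], [-0.0, 0.24, -0.97, 383.13], [0.0, 0.0, 0.0, 1.0]]
red [181 337  17  35 169] [[387.0, 508.0, -2.0], [408.0, 514.0, -1.0], [431.0, 519.0, 1.0]]
blue [ 423  207  132   88 4771] [[373.0, 810.0, 1.0], [398.0, 873.0, 14.0], [435.0, 935.0, 16.0]]
blue [374 336  12  40 341] [[459.0, 710.0, -1.0], [482.0, 722.0, 7.0], [509.0, 733.0, 9.0]]
```

View pics/scene0.png

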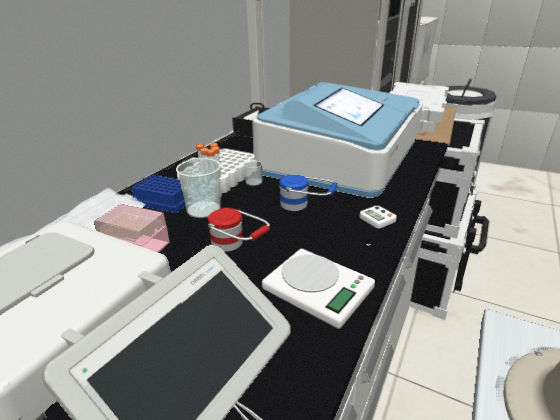

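View pics/side0.png

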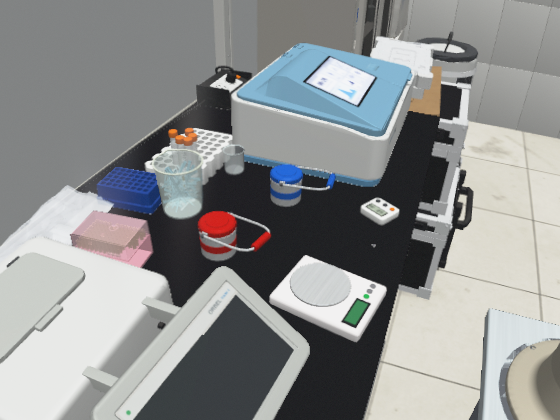

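Both pictures show the red pot at (226,228) in scene, its bail folded to the right with the grip at (260,232). The pan is at (310,272), and the blue pot is behind at (293,193). A glass beaker stands next to the red pot, and a tall tilted screen lies between the arm and the scene. Next I measure the pan, the grip's direction and the obstacle heights.

```bash
python3 - <<'E'
from h import *
G={}
for n in ['scene','side']:
    im,d,K,D,T=cam(n)
    v,u=np.mgrid[0:420,0:560]; uv=np.c_[u.ravel(),v.ravel()]
    w=world(uv,d,K,D,T).reshape(420,560,3)
    ok=(d>0)
    hsv=cv2.cvtColor(im,cv2.COLOR_RGB2HSV)
    # pan: grey (V lower than white), height ~34
    m=(ok&(abs(w[...,2]-34)<12)&(hsv[...,2]<215)&(hsv[...,2]>110)&(hsv[...,1]<50)&(w[...,0]<620)&(w[...,0]>350)&(abs(w[...,1])<250)).astype(np.uint8)
    m=cv2.morphologyEx(m,cv2.MORPH_OPEN,np.ones((3,3)))
    c=max(cv2.findContours(m,0,1)[0],key=cv2.contourArea)
    p=plane(c.reshape(-1,2),34,K,D,T)
    (a,b),r=cv2.minEnclosingCircle(p[:,:2].astype(np.float32)); print(n,'pan',a,b,r, cv2.fitEllipse(p[:,:2].astype(np.float32)))
    M=masks(im)['red']
    box={'scene':[(207,243,207,230),(249,271,224,242)],'side':[(197,237,211,238),(251,272,231,253)]}[n]
    for i,(u0,u1,v0,v1) in enumerate(box):
        q=np.zeros_like(M);q[v0:v1,u0:u1]=M[v0:v1,u0:u1]
        if i==0:
            vv,uu=np.where(q&(hsv[...,2]>0)); p=plane(np.c_[uu,vv],72,K,D,T)
            ww=w[vv,uu]; t=ww[ww[:,2]>66]; print('lid med',np.median(t,0),cv2.minEnclosingCircle(t[:,:2].astype(np.float32)))
        else:
            vv,uu=np.where(q); ww=w[vv,uu]; ww=ww[ww[:,2]>50]; ce=ww.mean(0); e=np.linalg.svd(ww[:,:2]-ce[:2])[2][0]; print('grip',ce,'dir',e, np.percentile(ww,[5,95],axis=0).round().tolist())
            G[n]=(np.array([[uu.mean(),vv.mean()]]),K,D,T)
    if n=='side':
        N=w[ok]
        print('max height grid 100mm, rows x 100..1100, cols y -800..800')
        for x in range(0,1100,100):
            print(x,[int(N[(N[:,0]>=x)&(N[:,0]<x+100)&(N[:,1]>=y)&(N[:,1]<y+100)][:,2].max(initial=-1)) for y in range(-700,700,100)])
A=[];B=[]
for q,K,D,T in G.values():
    r=T[:3,:3]@rays(q,K,D)[0]; r/=np.linalg.norm(r);P=np.eye(3)-np.outer(r,r);A.append(P);B.append(P@T[:3,3])
print('grip tri',np.linalg.solve(sum(A),sum(B)))
E
```

```text
scene pan 442.7237854003906 141.63462829589844 99.61844635009766 ((427.6329345703125, 136.302978515625), (33.50225067138672, 249.73060607910156), 176.89920043945312)
lid med [ 647.68917114 -110.84315612   73.09679532] ((445.33966064453125, 152.40298461914062), 374.6837158203125)
grip [554.96028357 -96.91957858  71.85654826] dir [0.20431061 0.97890611] [[549.0, -118.0, 66.0], [562.0, -78.0, 76.0]]
side pan 433.4120178222656 -71.35155487060547 53.427059173583984 ((434.70989990234375, -72.40142059326172), (97.18819427490234, 102.207763671875), 111.1678695678711)
lid med [ 648.68441288 -113.54095255   71.10035654] ((483.15802001953125, 176.01385498046875), 371.626708984375)
grip [552.32972787 -93.94528078  73.6865889 ] dir [-0.35892939  0.93336472] [[547.0, -119.0, 65.0], [562.0, -79.0, 74.0]]
max height grid 100mm, rows x 100..1100, cols y -800..800
0 [-1, -1, -1, -1, -1, 11, 94, 92, -1, -1, -1, -1, -1, -1]
100 [-1, -1, -1, -1, -1, 2, 14, 14, -1, -1, -1, -1, -1, -1]
200 [-1, -1, -1, -1, -1, -1, -1, -1, -1, -1, -1, -1, -1, -1]
300 [3, 2, 3, 21, 2, 34, 35, 24, 2, -1, -1, -1, -1, -1]
400 [170, 170, 170, 71, 2, 35, 35, 93, 88, 85, -1, -1, -1, -1]
500 [200, 199, 196, 75, 67, 75, 75, 133, 133, 133, 133, -1, -1, -1]
600 [219, 218, 199, 74, 2, 74, 73, 86, 87, 87, 86, -1, -1, -1]
700 [208, 208, 187, 126, 125, 118, 79, 86, 97, 97, 86, -1, -1, -1]
800 [3, 41, 47, 128, 127, 118, 79, 86, 97, 97, -1, -1, -1, -1]
900 [2, 1, 44, 46, 48, 49, 28, 85, 85, -1, -1, -1, -1, -1]
1000 [338, 357, 378, 397, 419, 438, 397, 112, -1, -1, -1, -1, -1, -1]
grip tri [549.43456217 -88.03248057  78.76133011]
```

View pics/wrist0.png

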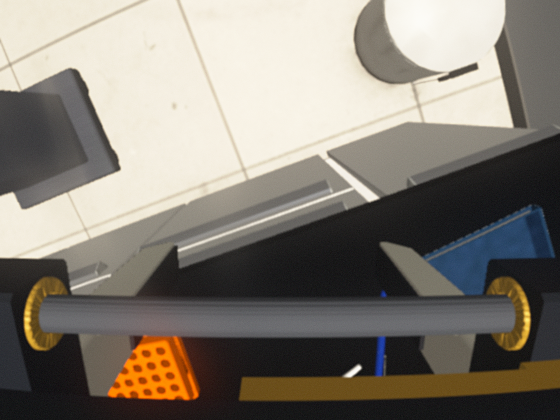

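Wrist view: only the cart side and floor, with the fingers left and right, so jaws now point along about 70° azimuth. Estimates: pan (434,-72), lid (649,-112), grip (553,-96,72), pot yaw about -10°. The two pan fits disagree: scene's mask was wrong, while side's radius of 53 fits the true 52. I'll move to hover over the grip.

send_rows --series '[[[0,0,0.05,0,1],[0.02,-0.04,0.08,-6,-0.1],[0.3,-0.78,0.08,-80,-0.1],[0.3,-0.78,0.08,-80,-0.1],[0.3,-0.78,0.08,-80,-0.1],[0.3,-0.78,0.08,-80,-0.1],[0.3,-0.78,0.08,-80,-0.1],[0.3,-0.78,0.08,-80,-0.1],[0.3,-0.78,0.08,-80,-0.1],[0.3,-0.78,0.08,-80,-0.1],[0.3,-0.78,0.08,-80,-0.1],[0.3,-0.78,0.08,-80,-0.1]]]' --newtons 20

```text
clock: 1.45
ee_pos: [447.2, 173.6, 298.1]
tcp_rot: [1.343, 1.118, -1.341]
force: [0.4, 0.8, -0.1]
gripper_width: 41.8
```

```bash
python3 - <<'E'
from h import *
s=arm.sense();m=R.from_rotvec(s['tcp_rot']).as_matrix();print(s['ee_pos'],m.round(3),np.degrees(np.arctan2(m[1,1],m[0,1])),s['joint_positions'])
E
```

```text
[447.17387665 173.58304726 298.09909991] [[ 0.001  0.983 -0.181]
 [ 0.    -0.181 -0.983]
 [-1.     0.    -0.001]] -10.430190454641663 [-0.86561235  0.21696733  0.4643522   2.06701184 -0.1253721   0.88318433
 -0.51297478]
```

send_rows --series '[[[0.106,-0.27,0,0,-0.1],[0.106,-0.27,0,0,-0.1],[0.106,-0.27,0,0,-0.1],[0.106,-0.27,0,0,-0.1],[0.106,-0.27,-0.05,0,-0.1],[0.106,-0.27,-0.05,0,-0.1],[0.106,-0.27,-0.05,0,-0.1],[0.106,-0.27,-0.05,0,-0.1],[0.106,-0.27,-0.05,0,-0.1]]]'

```text
clock: 2.35
ee_pos: [552.8, -93.4, 248.1]
tcp_rot: [1.34, 1.12, -1.339]
force: [0.4, -0.5, 0.4]
gripper_width: 42.0
```

```bash
python3 - <<'E'
from h import *
im,d,K,D,T=cam('wrist');save('wrist1',im);s=arm.sense();print(s['ee_pos'],s['joint_positions'])
m=masks(im)['red']
k,l,st,ce=cv2.connectedComponentsWithStats(m.astype(np.uint8))
for i in range(1,k):
    if st[i,4]<150: continue
    v,u=np.where((l==i)&(d>0)); w=world(np.c_[u,v],d,K,D,T); h=np.median(w[:,2])
    c=max(cv2.findContours((l==i).astype(np.uint8),0,1)[0],key=cv2.contourArea)
    for hh in (h,72):
        p=plane(c.reshape(-1,2),hh,K,D,T)[:,:2].astype(np.float32)
        print(st[i],'h',hh,'rect',cv2.minAreaRect(p),'circ',cv2.minEnclosingCircle(p))
E
```

```text
[552.94516302 -93.03903871 248.38002792] [-0.30365363  0.40112097  0.51626812  1.96980285 -0.26402069  0.83556515
  0.17987327]
[ 341  157   83   78 4676] h 70.76195230183447 rect ((648.9818725585938, -116.93995666503906), (71.77130889892578, 78.83404541015625), 72.97685241699219) circ ((648.637939453125, -115.51280212402344), 40.5677375793457)
[ 341  157   83   78 4676] h 72 rect ((648.6803588867188, -116.61914825439453), (71.51200103759766, 78.54918670654297), 72.97689056396484) circ ((648.3377075195312, -115.19708251953125), 40.421104431152344)
[273 170  18  52 816] h 71.85780708083774 rect ((556.87451171875, -99.37844848632812), (48.005516052246094, 15.420156478881836), 78.24879455566406) circ ((556.6314086914062, -99.2953109741211), 24.37140655517578)
[273 170  18  52 816] h 72 rect ((556.8781127929688, -99.34878540039062), (47.98554611206055, 15.413765907287598), 78.2486801147461) circ ((556.6351318359375, -99.26569366455078), 24.361257553100586)
```

View pics/wrist1.png

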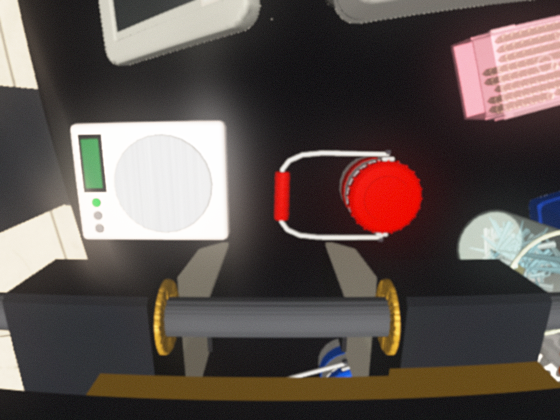

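The wrist view shows the scale at left with the pan centred at (163,183). The bail lies flat with its red grip at (282,196), and the red lid is at (382,196). I'll take one refined measurement of the lid and pan from here.

```bash
python3 - <<'E'
from h import *
im,d,K,D,T=cam('wrist')
v,u=np.mgrid[0:420,0:560]; w=world(np.c_[u.ravel(),v.ravel()],d,K,D,T).reshape(420,560,3)
m=masks(im)['red']
q=m&(u>330)&(w[...,2]>66)&(w[...,2]<80); c=max(cv2.findContours(q.astype(np.uint8),0,1)[0],key=cv2.contourArea).reshape(-1,2)
print('lid',cv2.fitEllipse(plane(c,72,K,D,T)[:,:2].astype(np.float32)),cv2.minEnclosingCircle(plane(c,72,K,D,T)[:,:2].astype(np.float32)))
q=m&(u<300)&(u>260); z=w[...,2][q&(d>0)]; print('grip z pct',np.percentile(z,[5,50,90,97]))
H=cv2.cvtColor(im,cv2.COLOR_RGB2HSV); q=((H[...,2]<225)&(H[...,2]>140)&(H[...,1]<60)&(u>105)&(u<222)&(v>127)&(v<237)).astype(np.uint8)
c=max(cv2.findContours(q,0,1)[0],key=cv2.contourArea).reshape(-1,2); p=plane(c,34,K,D,T)[:,:2].astype(np.float32)
print('pan',cv2.fitEllipse(p),cv2.minEnclosingCircle(p))
E
```

```text
lid ((651.590576171875, -117.594482421875), (67.36925506591797, 67.91266632080078), 90.44351959228516) ((651.4846801757812, -117.66180419921875), 35.3470344543457)
grip z pct [-0.90177542 71.67006222 73.49668728 74.02055049]Traceback (most recent call last):
  File "<stdin>", line 10, in <module>
cv2.error: OpenCV(4.12.0) /io/opencv/modules/imgproc/src/shapedescr.cpp:361: error: (-201:Incorrect size of input array) There should be at least 5 points to fit the ellipse in function 'fitEllipseNoDirect'
```

send_rows --series '[[[0.004,-0.006,-0.05,-1,-0.1],[0.004,-0.006,-0.1,-1,-0.1],[0.004,-0.006,-0.15,-1,-0.1],[0.004,-0.006,-0.18,-1,-0.1],[0.004,-0.006,-0.2,-1,-0.1],[0.004,-0.006,-0.2,-1,-0.1],[0.004,-0.006,-0.2,-1,-1],[0.004,-0.006,-0.2,-1,-1],[0.004,-0.006,-0.2,-1,-1],[0.004,-0.006,-0.2,-1,-1],[0.004,-0.006,-0.2,-1,-1],[0.004,-0.006,-0.2,-1,-1]]]' --newtons 15

```text
clock: 3.65
ee_pos: [556.3, -100.3, 48.0]
tcp_rot: [1.352, 1.111, -1.353]
force: [-1.5, 0.8, -0.5]
gripper_width: 13.6
```

send_rows --series '[[[0.001,0,0.0095,0,-1],[0.003,-0.0005,0.019,0,-1],[0.0055,-0.001,0.0285,0,-1],[0.0095,-0.002,0.0375,0,-1],[0.014,-0.0025,0.046,0,-1],[0.0195,-0.004,0.0545,0,-1],[0.026,-0.005,0.062,0,-1],[0.0325,-0.0065,0.0685,0,-1],[0.0325,-0.0065,0.0685,0,-1]]]'

```text
clock: 4.55
ee_pos: [590.8, -107.4, 117.5]
tcp_rot: [1.353, 1.108, -1.351]
force: [-4.4, 1.3, 4.7]
gripper_width: 13.5
```

```bash
python3 - <<'E'
from h import *
im,d,K,D,T=cam('side');v,u=np.mgrid[0:420,0:560]; w=world(np.c_[u.ravel(),v.ravel()],d,K,D,T).reshape(420,560,3)
q=masks(im)['red']&(d>0)
a,b,_,_=(0,0,0,0)
k,l,st,ce=cv2.connectedComponentsWithStats(q.astype(np.uint8))
for i in range(1,k):
    if st[i,4]>30: print(st[i],np.median(w[l==i],0).round(1))
s=arm.sense();print(s['ee_pos'],s['force'],s['gripper_width'])
save('side1',cv2.resize(im[120:330,130:410],None,fx=2,fy=2))
E
```

```text
[233 197  11  16  92] [590.8 -91.7 139.5]
[196 210  32  21 385] [ 665.3 -116.7   72.5]
[207 215  29  21 307] [ 633.  -105.8   71.4]
[199 236  37  16 232] [635.2 -92.8  29.7]
[ 590.09724782 -107.27284502  117.03340986] [-3.3028412   0.68172335  4.04824243] 13.037342863954098
```

View pics/side1.png

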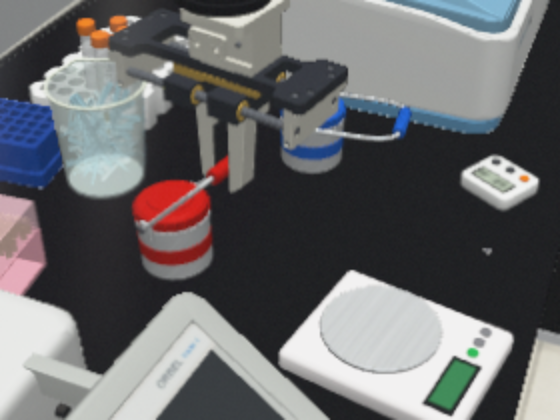

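The side view shows the bail at about 45° in the fingers, with the pot standing undisturbed on the bench. I'll continue the arc.

send_rows --series '[[[0.007,-0.001,0.0075,0,-1],[0.015,-0.003,0.013,0,-1],[0.0235,-0.0045,0.0175,0,-1],[0.033,-0.006,0.021,0,-1],[0.0425,-0.008,0.0235,0,-1],[0.052,-0.01,0.025,0,-1],[0.06,-0.0115,0.0255,0,-1],[0.0635,-0.012,0.0255,0,-1],[0.0635,-0.012,0.0255,0,-1],[0.0635,-0.012,0.0255,0,-1]]]'

```text
clock: 5.6
ee_pos: [653.1, -119.4, 142.1]
tcp_rot: [1.353, 1.109, -1.352]
force: [0.3, -0.9, 4.3]
gripper_width: 13.4
```

```bash
python3 - <<'E'
from h import *
im,d,K,D,T=cam('side');v,u=np.mgrid[0:420,0:560]; w=world(np.c_[u.ravel(),v.ravel()],d,K,D,T).reshape(420,560,3)
q=masks(im)['red']&(d>0)
k,l,st,ce=cv2.connectedComponentsWithStats(q.astype(np.uint8))
for i in range(1,k):
    if st[i,4]>30: print(st[i],np.median(w[l==i],0).round(1))
s=arm.sense();print(s['ee_pos'],s['force'],s['gripper_width'],s['joint_positions'])
E
```

```text
[204 175  10  13  79] [ 651.8 -104.2  163.4]
[203 211  35  27 739] [ 643.7 -113.2   71. ]
[200 238  37  16 220] [634.5 -92.1  27. ]
[ 652.94860238 -119.41639078  142.05387603] [ 0.23136946 -1.6531133   4.12853548] 13.511087546210153 [-0.18077224  0.64753396  0.4366535   1.83302635 -0.38550651  0.74499342
  0.26827657]
```

send_rows --series '[[[0,0,0,0,-1],[0,0,0,0,-1],[0,0,0.005,0,-1],[0,0,0.012,0,-1],[0,0,0.022,0,-1],[0,0,0.034,0,-1],[0,0,0.046,0,-1],[0,0,0.058,0,-1],[0,0,0.068,0,-1],[0,0,0.075,0,-1],[0,0,0.08,0,-1],[0,0,0.08,0,-1]]]' --newtons 40

```text
clock: 6.85
ee_pos: [653.1, -119.2, 222.5]
tcp_rot: [1.353, 1.109, -1.352]
force: [0.9, -0.6, -6.7]
gripper_width: 12.9
```

```bash
python3 - <<'E'
from h import *
im,d,K,D,T=cam('side')
save('side2',cv2.resize(im[100:330,130:410],None,fx=2,fy=2))
v,u=np.mgrid[0:420,0:560]; w=world(np.c_[u.ravel(),v.ravel()],d,K,D,T).reshape(420,560,3);H=cv2.cvtColor(im,cv2.COLOR_RGB2HSV)
m=((abs(w[...,2]-34)<12)&(H[...,2]<215)&(H[...,2]>110)&(H[...,1]<50)&(w[...,0]<520)&(w[...,0]>350)&(w[...,1]<0)&(w[...,1]>-150)).astype(np.uint8)
m=cv2.morphologyEx(m,cv2.MORPH_OPEN,np.ones((5,5)))
c=max(cv2.findContours(m,0,1)[0],key=cv2.contourArea).reshape(-1,2);p=plane(c,34,K,D,T)[:,:2].astype(np.float32)
print('pan side',cv2.minEnclosingCircle(p),cv2.fitEllipse(p))
im,d,K,D,T=cam('wrist');save('wrist2',im)
s=arm.sense();print(s['ee_pos'],s['force'],s['gripper_width'])
E
```

```text
pan side ((435.26678466796875, -71.62783813476562), 52.83379364013672) ((434.6959228515625, -73.99259185791016), (91.9250717163086, 101.18350219726562), 97.5513687133789)
[ 652.70383133 -118.99439318  221.51416903] [ 0.09951089  0.91670261 -6.31829342] 12.71978137999499
```

View pics/side2.png

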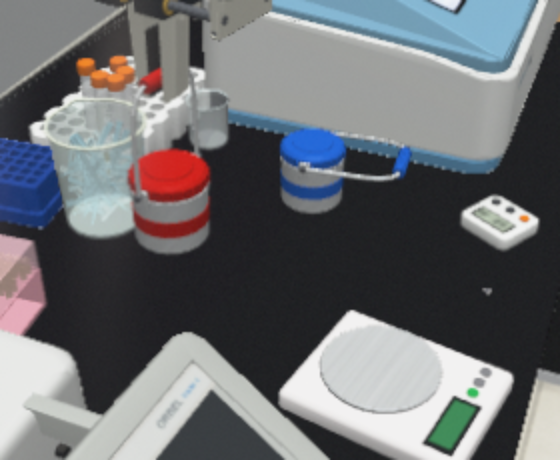

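The side view shows the pot hanging level in the bail, clear of the bench, with the blue pot untouched. I'll cross-check the pan against the saved wrist picture: centre pixel (163,183), edges 115 to 212 across and 134 to 232 down.

```bash
python3 - <<'E'
from h import *
p=arm.camera_params('wrist');f=210/np.tan(np.radians(p['fov_y'])/2);K=np.array([[f,0,p['cx']],[0,f,p['cy']],[0,0,1]]);D=np.array([p['k1'],0,0,0,0.])
T=np.eye(4);T[:3,:3]=R.from_rotvec([1.34,1.12,-1.339]).as_matrix();T[:3,3]=[552.9,-93.0,248.4];T=T@np.array(p['hand_eye'])
im=cv2.imread('pics/wrist1.png')[:,:,::-1];g=cv2.cvtColor(im,cv2.COLOR_RGB2GRAY)
print(g[183,80:230:6])
print(plane([[163,183],[115,183],[212,183],[163,134],[163,232]],34,K,D,T).round(1))
q=((g<232)&(g>150)).astype(np.uint8);q[:,:108]=0;q[:,220:]=0;q[:126]=0;q[237:]=0
q=cv2.morphologyEx(q,cv2.MORPH_OPEN,np.ones((5,5)))
c=max(cv2.findContours(q,0,1)[0],key=cv2.contourArea).reshape(-1,2);print(cv2.minEnclosingCircle(plane(c,34,K,D,T)[:,:2].astype(np.float32)))
E
```

```text
[253 160 156 151  99 254 237 240 238 238 237 239 240 238 240 237 239 239
 238 239 241 240 235 254 242]
[[ 439.1  -71.8   34. ]
 [ 389.1  -62.5   34. ]
 [ 488.9  -80.9   34. ]
 [ 451.   -23.6   34. ]
 [ 426.  -122.8   34. ]]Traceback (most recent call last):
  File "<stdin>", line 9, in <module>
ValueError: max() iterable argument is empty
```

send_rows --series '[[[-0.006,0.001,0,0,-1],[-0.02,0.004,0,0,-1],[-0.04,0.009,0,0,-1],[-0.063,0.014,0,0,-1],[-0.087,0.019,0,0,-1],[-0.111,0.024,0,0,-1],[-0.135,0.029,0,0,-1],[-0.158,0.034,0,0,-1],[-0.18,0.039,0,0,-1],[-0.198,0.043,0,0,-1],[-0.21,0.046,0,0,-1],[-0.216,0.047,0,0,-1]]]'

```text
clock: 8.15
ee_pos: [435.7, -71.9, 221.9]
tcp_rot: [1.353, 1.11, -1.353]
force: [0.0, -0.7, -4.8]
gripper_width: 12.8
```

send_rows --series '[[[0,0,-0.005,0,-1],[0,0,-0.015,0,-1],[0,0,-0.025,0,-1],[0,0,-0.03,0,-1],[0,0,-0.03,0,-1],[0,0,-0.03,0,-1]]]'

```text
clock: 8.75
ee_pos: [437.3, -72.4, 191.6]
tcp_rot: [1.352, 1.109, -1.353]
force: [0.4, -0.3, -5.4]
gripper_width: 13.2
```

```bash
python3 - <<'E'
from h import *
im,d,K,D,T=cam('side');save('side3',cv2.resize(im[120:350,200:480],None,fx=2,fy=2))
v,u=np.mgrid[0:420,0:560]; w=world(np.c_[u.ravel(),v.ravel()],d,K,D,T).reshape(420,560,3)
q=masks(im)['red']&(d>0)&(w[...,0]<520)
k,l,st,ce=cv2.connectedComponentsWithStats(q.astype(np.uint8))
for i in range(1,k):
    if st[i,4]>40: 
        p=w[l==i]; print(st[i],np.percentile(p,[3,50,97],axis=0).round(1).tolist())
s=arm.sense();print(s['ee_pos'],s['force'],s['gripper_width'],s['joint_positions'])
E
```

```text
[317 188  14  20 136] [[432.5, -336.2, -0.7], [437.7, -59.2, 214.1], [505.5, -48.9, 216.7]]
[296 229  14  27 226] [[457.8, -89.3, 111.6], [467.8, -61.0, 122.1], [478.1, -43.1, 124.5]]
[308 228  33  34 859] [[411.9, -101.5, 107.9], [434.9, -67.0, 119.9], [456.9, -40.8, 123.5]]
[294 257  43  22 275] [[415.4, -66.7, 67.9], [442.3, -46.0, 76.4], [476.6, -40.8, 84.8]]
[437.20218365 -72.33547397 191.82455632] [-0.02421876 -0.41844132 -5.44425656] 12.831298482263854 [-0.34792685  0.33750687  0.50579591  2.2720406  -0.29141397  0.59136174
  0.18067263]
```

View pics/side3.png

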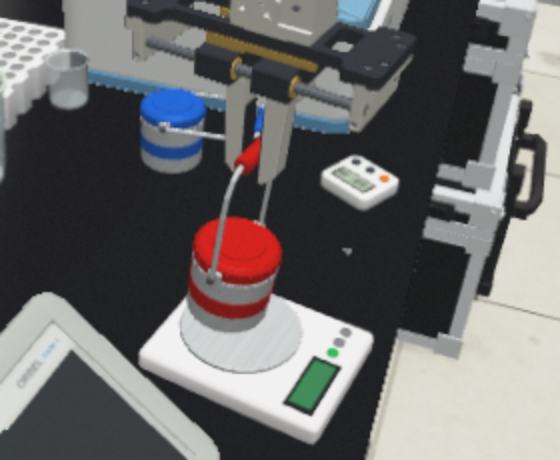

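The pot hangs above the pan, about 16 mm up, seemingly a few mm to +x of the grip. It may still be swinging, so I'll let it settle and measure the lid's centre and tilt.

send_rows --series '[[[0,0,0,0,-1],[0,0,0,0,-1],[0,0,0,0,-1],[0,0,0,0,-1],[0,0,0,0,-1],[0,0,0,0,-1],[0,0,0,0,-1],[0,0,0,0,-1]]]'

```text
clock: 9.6
ee_pos: [436.8, -72.1, 191.8]
tcp_rot: [1.352, 1.11, -1.353]
force: [-0.8, 0.0, -6.9]
gripper_width: 12.9
```

```bash
cat > lid.py <<'E'
from h import *
def lid(lo):
  for n in ('side','scene'):
    im,d,K,D,T=cam(n);v,u=np.mgrid[0:420,0:560]; w=world(np.c_[u.ravel(),v.ravel()],d,K,D,T).reshape(420,560,3)
    q=masks(im)['red']&(d>0)&(abs(w[...,0]-440)<60)&(abs(w[...,1]+72)<60)&(w[...,2]>lo)&(w[...,2]<lo+22)
    p=w[q]; z=np.percentile(p[:,2],60); p=p[p[:,2]>z-9]
    c,r=cv2.minEnclosingCircle(p[:,:2].astype(np.float32))
    i=p[np.hypot(*(p[:,:2]-c).T)<25]; A=np.c_[i[:,:2]-c,np.ones(len(i))]
    print(n,'circ',np.round(c,1),round(r,1),'tilt x,y,z',np.linalg.lstsq(A,i[:,2],rcond=None)[0].round(3))
  s=arm.sense();print(s['clock'],s['ee_pos'].round(1),s['force'].round(1),s['gripper_width'])
E
python3 -c "
from lid import *
lid(108)"
```

```text
side circ [432.6 -71.1] 36.5 tilt x,y,z [-1.60000e-02 -4.00000e-03  1.21705e+02]
scene circ [430.4 -68.5] 35.1 tilt x,y,z [-4.70000e-02  0.00000e+00  1.23721e+02]
9.7 [436.6 -72.1 191.7] [-0.9 -0.1 -5.9] 12.827042949797326
```

It is swinging by about ±6 mm and there is time to spare, so I'll wait.

send_rows --series '[[[0,0,0,0,-1],[0,0,0,0,-1],[0,0,0,0,-1],[0,0,0,0,-1],[0,0,0,0,-1],[0,0,0,0,-1],[0,0,0,0,-1],[0,0,0,0,-1],[0,0,0,0,-1],[0,0,0,0,-1],[0,0,0,0,-1],[0,0,0,0,-1]]]'

```text
clock: 10.9
ee_pos: [437.1, -72.2, 191.9]
tcp_rot: [1.353, 1.109, -1.352]
force: [0.2, 0.7, -5.7]
gripper_width: 12.6
```

send_rows --series '[[[0,0,0,0,-1],[0,0,0,0,-1],[0,0,0,0,-1],[0,0,0,0,-1],[0,0,0,0,-1],[0,0,0,0,-1],[0,0,0,0,-1],[0,0,0,0,-1],[0,0,0,0,-1],[0,0,0,0,-1],[0,0,0,0,-1],[0,0,0,0,-1]]]'

```text
clock: 12.1
ee_pos: [436.8, -72.1, 191.8]
tcp_rot: [1.353, 1.11, -1.353]
force: [-1.7, -0.2, -6.5]
gripper_width: 13.2
```

```bash
python3 -c "
from lid import *
lid(108);lid(108)"
```

```text
side circ [434.7 -72. ] 36.2 tilt x,y,z [-5.00000e-03 -9.00000e-03  1.21571e+02]
scene circ [437.6 -69.6] 35.6 tilt x,y,z [ 1.70000e-02 -1.70000e-02  1.23339e+02]
12.2 [436.9 -72.1 191.8] [ 0.9  0.1 -6.4] 12.652085649939341
side circ [436.9 -71.8] 36.0 tilt x,y,z [ 2.30000e-02 -1.80000e-02  1.21601e+02]
scene circ [439.8 -70.4] 35.8 tilt x,y,z [ 3.90000e-02 -1.80000e-02  1.23414e+02]
12.3 [437.  -72.1 191.9] [-0.  -0.3 -6.4] 13.11654012397759
```

send_rows --series '[[[0,0,-0.003,0,-1],[0,0,-0.006,0,-1],[0,0,-0.008,0,-1],[0,0,-0.01,0,-1],[0,0,-0.0115,0,-1],[0,0,-0.013,0,-1],[0,0,-0.014,0,-1],[0,0,-0.015,0,-1],[0,0,-0.016,0,-1],[0,0,-0.017,0,-1],[0,0,-0.017,0,-1],[0,0,-0.017,0,-1]]]'

```text
clock: 13.5
ee_pos: [438.7, -72.4, 175.9]
tcp_rot: [1.355, 1.107, -1.35]
force: [0.5, 0.1, 8.2]
gripper_width: 12.8
```

```bash
python3 -c "
from lid import *
lid(92)"
```

```text
side circ [437.1 -72.1] 36.5 tilt x,y,z [ 9.00000e-03 -1.70000e-02  1.05847e+02]
scene circ [438.8 -70.3] 36.0 tilt x,y,z [ 1.20000e-02 -1.50000e-02  1.07671e+02]
13.6 [438.6 -72.4 175.9] [0.5 0.1 7.7] 12.823133501056054
```

The pot is standing on the pan at (438,-71), pressed with 8 N. I'll relieve that, open, then retreat upward.

send_rows --series '[[[0,0,0.0008,0,-1],[0,0,0.0008,0,-1],[0,0,0.0008,0,-0.6],[0,0,0.0008,0,-0.3],[0,0,0.0008,0,-0.2],[0,0,0.0008,0,-0.2],[0,0,0.0008,0,-0.2],[0,0,0.0008,0,-0.2]]]'

```text
clock: 14.4
ee_pos: [436.9, -72.1, 175.6]
tcp_rot: [1.353, 1.11, -1.353]
force: [0.4, -0.9, -0.3]
gripper_width: 37.0
```

send_rows --series '[[[0,0,0.01,0,-0.2],[0,0,0.025,0,-0.2],[0,0,0.045,0,-0.2],[0,0,0.07,0,-0.2],[0,0,0.1,0,-0.2],[0,0,0.12,0,-0.2],[0,0,0.13,0,-0.2],[0,0,0.13,0,-0.2],[0,0,0.13,0,-0.2]]]'

```text
clock: 15.3
ee_pos: [436.5, -71.9, 305.2]
tcp_rot: [1.352, 1.11, -1.353]
force: [-0.5, 0.7, 0.1]
gripper_width: 37.3
```

```bash
python3 -c "
from lid import *
lid(92)
im=cam('side')[0];save('side4',cv2.resize(im[120:350,200:480],None,fx=2,fy=2))"
```

```text
side circ [436.3 -71.5] 36.2 tilt x,y,z [ 1.5000e-02 -1.3000e-02  1.0594e+02]
scene circ [439.3 -70.4] 35.9 tilt x,y,z [ 1.2000e-02 -1.2000e-02  1.0769e+02]
15.4 [436.3 -72.  304.7] [ 0.3 -0.  -0.6] 37.33089275653925
```

View pics/side4.png

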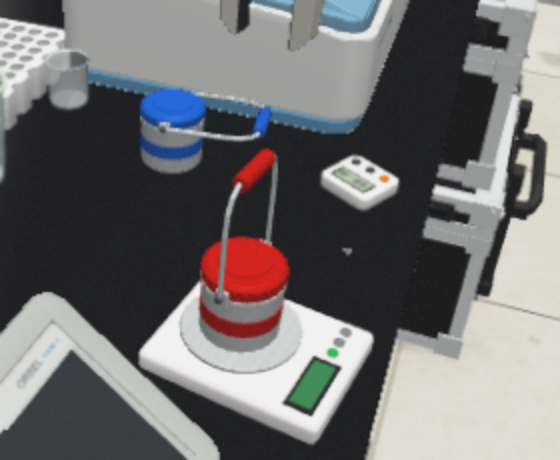

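The pot stands upright in the middle of the pan with its bail up. The gripper is clear, and the blue pot hasn't moved.

```bash
python3 -c "
from rig import arm
print(arm.hand_in())"
```

```text
the job is handed in; nothing more can be done
None
```

The red pot is standing in the middle of the scale pan with its bail upright, and I handed the job in at about 15.5 s. I raised the bail on the bench first, lifted the pot by the red grip, carried it to the scale, set it down and then let go.

- **Placement:** the pot's axis measures about (438, -71). I measured the pan at (435, -72) with the side camera and (439, -72) with the wrist camera, so the pot is centred to within a few mm.
- **Level and clear:** the lid is level to within about 0.015 rad. The gripper hangs well above the pot with about 0 N on it. The blue pot looked unmoved in the pictures; I did not re-measure it.
- **Disagreements:** my first pan fit from the scene camera was wrong because of a bad colour mask, and I discarded it. A later attempt to fit the pan's circle in the wrist picture also failed, so the wrist figure comes from pixels I read off by eye.
- **Swing while carrying:** the pot swung by about ±6 mm after the carry. I waited until the swing had died down to a few mm before lowering it.
- **Set-down force:** the tool pressed down with about 8 N at set-down. I eased that off before opening the fingers.

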